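# Hold the vacuum pod's bayonet cap at its half-turn vent position

## Robot

A 6-joint arm with a two-finger parallel gripper is mounted at the origin on a cart in front of the work surface, level with it; the furniture and walls round the work are solid. World frame = base frame: x ahead of the robot, y to its left, z up, the work surface at z = 0. Lengths are in mm, angles in rad, forces in N, time in s.
With the tool pointing down it reaches from about 350 to 975 mm from the base axis. Payload 7.1 kg.
Tool frame: the origin (TCP) lies at the centre of the arm's flange, where the gripper is bolted on; the fingertips stand 182 mm ahead of it and the grasp point (between the pads) lies 163 mm ahead of it; z points along the fingers, y is the line along which they close (so a half turn about z gives the same grasp; the last joint's range is limited). The gripper opens to 88 mm and grips with 3 to 60 N. Pads are 20 mm wide; open, the fingers measure 115 mm over their backs; the gripper's body (75 mm by 178 mm) begins 61 mm behind the grasp point.
Start: joints at [1.318, 0.423, 1.63, -0, 1.089, -0.019], TCP at [144.766, 607.988, 404.675] pointing down, gripper open.
Joint ranges: [-3, 3], [-0.9, 2.11], [0.09, 2.58], [-1.31, 4.45], [0.11, 2.69], [-2.54, 2.54]. Speed limits (rad/s): [2.39, 2.39, 3.01, 3.14, 3.14, 3.14].

## Interface

Orientations are given as a rotation vector (axis times angle).
In Python, from workcell import readout, get_image, ctrl gives the robot as it stands.
- The arm moves only by the tool step_arm, never from a script. Its argument "targets" is a list that holds one entry, the list of rows, each a list of 7 numbers: the shift along the world's x, y, z as a fraction of full scale, then the turn, a rotation vector about the world's x, y, z as a fraction of full scale, then the opening, from 0 (shut) to 1 (fully open). In form: [[[dx, dy, dz, wx, wy, wz, claw], ...]]. A call has exactly 5 rows; each row shifts and turns the commanded pose from where the row before left it; what a row does not reach is not made up. Full scale, the value 1, is 0.05 m for a shift and 4 degrees for a turn. A row lasts 1/8 s, in which the tool goes at most 62.5 mm and 10.7 degrees, less where a joint would pass 70% of its speed; a pose out of reach is approached as far as the arm can. A call with a number of a shift or a turn outside -1 to 1 is refused whole. A call with a gripper value outside its range is refused whole. The fingers move at their own pace and stop on an object; the grip force is fixed at half the most. Time passes only in rows, so rows that do not move let the fingers close, or fill a call up. It gives the time, the measured TCP pose, the force, the opening and the grip force at its end, in the units of the state.
- readout.get_obs(): the state, without advancing time (a new reading comes with each control period).
- get_image(name): name is "scene" or "top" or "wrist"; returns a dict with "pixels" (384x512x3 uint8, red, green, blue), "intrinsics" (3x3 intrinsics, pixels), "extrinsics" (4x4, takes a point from world to camera coordinates). Camera axes: x right, y down, z forward; pixel columns grow to the right and rows downward; lengths in mm; the calibration is good to about 2 mm. A picture is of the moment at which its call begins. There is no depth.
- ctrl.close_job(): hands the job in; it is judged then, once.
The state is a dict: "t": time; "qpos": joint angles; "qvel": joint speeds; "joint_torque": joint torques, N m; "ee_pos": TCP position; "orientation": TCP orientation; "ft_force": force on the tool from outside, world axes, zero at the start; "moment": the same for the moment, N m; "width": finger opening in mm; "grasp_force": force on a finger pad.
Only numpy, scipy, OpenCV 4.12 (cv2) and the standard library are available. Lean on these libraries where they do the work, as an engineer would, in place of code of your own. Each camera call takes 0.05 s, during which the arm holds its last target. There are 200 camera calls.

## Task

Bleed the vacuum pod: pick up its bayonet cap by the wing grip, drop it fully home into the pod's mouth with its cross pin through the two slots, and turn it clockwise (seen from above), against its return spring, until its pointers stand at the half-way marks (the single ridges). Do not let it go on towards the lock click, leave the other things on the table alone, and finish while still gripping the cap and holding it at the half-way marks.

Things in the scene. Friction and masses are not known exactly. Their poses are not given: they have to be found in the camera images.
- pod: Round aluminium vacuum pod, fixed on a 120 x 120 x 12 mm plywood foot. Origin on its axis at table height, z up. Flat rim at z = 60 mm, 92 mm across; 47 mm round mouth; two entry slots 12 to 14 mm wide run from the mouth out to 63 mm diameter along the pod's x axis, at +x and -x. Collar between the slots 8 mm thick; pins turn below it, clockwise only. A hose barb sticks out to +x, 71 mm from the axis, z = 33 mm.
- half_mark: Half-way marks on the pod's rim: one single dark ridge (9 x 3 mm, 2 mm tall) on each side of the mouth, 41 mm from the axis. Origin as the pod's; the ridges lie at +x and -x of this body, whose x axis is the pod's turned 0.733 rad (42 deg) clockwise seen from above. The cap is half way when its x axis lies along this one.
- lock_mark: The lock marks on the rim: a pair of close parallel ridges on each side, along this body's x axis, 1.466 rad (84 deg) clockwise from the slots. The cap's pins meet sprung click balls from about 1.1 rad of turn on; do not go there.
- cap: Loose bayonet cap, 0.13-0.25 kg, standing on its plug. Origin under the plug's centre, z up. Plug 42 mm diameter to z = 24 mm, foot chamfered; cross pin 8 mm thick, 58 mm long along x at z = 10.5; flange 68 mm, z = 24 to 30, pointers along x; wing grip 54 (x) by 12 (y) mm, z = 30 to 66. Same after a half turn. Home: flange on the pod's rim, origin 36 mm above the pod's, on its axis.
- valve_ring (a joint): Sprung ring in the pod that the cap's pins push round, rad, 0 at rest, grows with clockwise turn. It starts after about 0.1 rad of cap turn, then follows the cap one to one: about 0.64 at the half-way marks; the click begins at about 1.0. Its spring turns the cap part of the way back if let go: 0.03 N m at first, 0.08 half way.
- tin: Round plain grey metal tin with a low lid, 68 mm diameter, 26 mm tall, origin under its centre. A bystander, to be left alone; it may stand on the left or the right of the pod, the cap on the other side.
- oak_strip: Oak strip 34 x 270 x 16 mm, long along its y, origin under its centre. A bystander.
- spanner: Light grey open spanner 32 x 135 x 9 mm, long along its y, lying between the robot and the pod. A bystander.
- offcut: Wood offcut 50 x 85 x 20 mm, origin under its centre. A bystander.
There are look-alikes about, which are no part of the job. Of the things shaped like the cap, the dark steel one is meant.

How it is judged (in metres and radians):
On the way:
1. the cap is fully home in the pod's mouth (z of cap in the frame of pod below 0.0395 m and horizontal distance between cap and pod below 0.004 m and angle between cap's own z axis and vertical below 0.08 rad), for 0.1 s.
At the end, for the whole second after the job is handed in: The cap is home in the pod (origin under 39.5 mm above the pod's, within 4 mm of its axis, tilt under 0.08 rad), its x axis within 0.15 rad of the half-way marks, the valve ring at 0.4 to 0.85 rad, the cap turning under 0.2 rad/s, gripped by the fingers with over 2 N (all of step 1 and angle between the x axis of cap and the x axis of half_mark, either way round below 0.15 rad and value of joint valve_ring between 0.4 and 0.85 rad and angular speed of cap below 0.2 rad/s and contact force between the fingers and cap above 2 N); the arm keeps its last pose, push and grip.
It fails at once if the cap was turned to the lock click (value of joint valve_ring above 1.05 rad).
It fails at once if a bystander was shifted by more than 3 cm (distance of any of tin, oak_strip, spanner, offcut from where it was at the start of the episode above 0.03 m).
It also fails if it takes over 40 s, if anything falls off the work surface, if the arm or the gripper's body presses on something with over 40 N, if the wrist force passes 120 N, or if a joint passes its speed limit or range.

## Working session

There is one attempt and no reset: what is moved stays moved. The work goes in short steps, Python scripts to look and compute and a tool call to move; the robot and the scene stay as the last step left them, time stands still between calls to the robot, and variables do not carry over. Pictures are saved under pics/ and viewed, at most 10 in all, crops included, and the job is handed in when it is done.

Besides the shell and the picture viewer there is one more tool, called after "Emit:" in YAML: its name, and indented under it one key for each argument. step_arm: Moves the arm, as the interface text tells. Shift numbers are shares of 0.05 m and turn numbers shares of 4 degrees, none past 1 either way. Its arguments: {"type":"object","properties":{"targets":{"type":"array"}},"required":["targets"]}

```bash
mkdir -p pics; cat > h.py <<'E'
import numpy as np,cv2
from workcell import readout,get_image,ctrl
def snap(n,f):
    im=get_image(n); cv2.imwrite(f'pics/{f}.png',im['pixels'][:,:,::-1])
    np.savez(f'pics/{f}.npz',K=im['intrinsics'],E=im['extrinsics']); return im
def ray(f,uv,z):
    d=np.load(f'pics/{f}.npz');K,E=d['K'],d['E'];R,t=E[:3,:3],E[:3,3]
    c=-R.T@t; v=R.T@np.linalg.solve(K,[uv[0],uv[1],1.]); return (c+v*(z-c[2])/v[2])
def proj(f,p):
    d=np.load(f'pics/{f}.npz');q=d['E'][:3,:3]@np.array(p,float)+d['E'][:3,3];q=d['K']@q;return q[:2]/q[2]
E
python3 - <<'E'
from h import *
a=snap('top','top1');b=snap('scene','sc1')
m=cv2.vconcat([a['pixels'][:,:,::-1]]);cv2.imwrite('pics/t.png',cv2.resize(m,(800,600),interpolation=cv2.INTER_CUBIC))
print(a['extrinsics'],a['intrinsics']);o=readout.get_obs();print(o)
E
```

```text
[[ 1.37395055e-02 -9.99878333e-01 -7.38544284e-03 -3.65518994e+01]
 [-9.89576321e-01 -1.25382805e-02 -1.43462529e-01  4.94671923e+02]
 [ 1.43352474e-01  9.27956357e-03 -9.89628192e-01  1.36833774e+03]
 [ 0.00000000e+00  0.00000000e+00  0.00000000e+00  1.00000000e+00]] [[454.17867867   0.         244.14671584]
 [  0.         454.17867867 185.89215114]
 [  0.           0.           1.        ]]
{'t': 0.1, 'qpos': array([ 1.31795979e+00,  4.23767163e-01,  1.63060942e+00, -9.27253262e-06,
        1.08856898e+00, -1.89918099e-02]), 'qvel': array([ 0.00078173,  0.00066236, -0.00193403, -0.0002533 , -0.00019123,
        0.00088647]), 'joint_torque': array([-6.07954116e-04, -5.45614886e+01, -2.74324447e+01,  6.45731902e-02,
        1.88779196e-02, -2.25562621e-05]), 'ee_pos': array([144.73340736, 607.7554123 , 403.97917424]), 'orientation': array([-3.66458835e-01, -3.11996911e+00,  2.10717071e-03]), 'ft_force': array([-0.34868133, -0.31816349, -0.22281464]), 'moment': array([ 0.04778525,  0.01356733, -0.01331262]), 'grasp_force': 0.0, 'width': 87.90545534515724}
```

View pics/t.png

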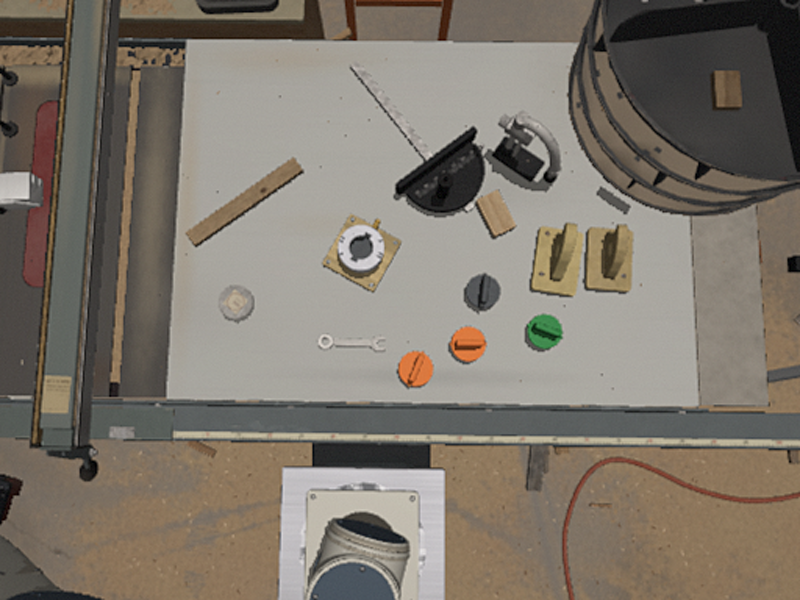

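View pics/sc1.png

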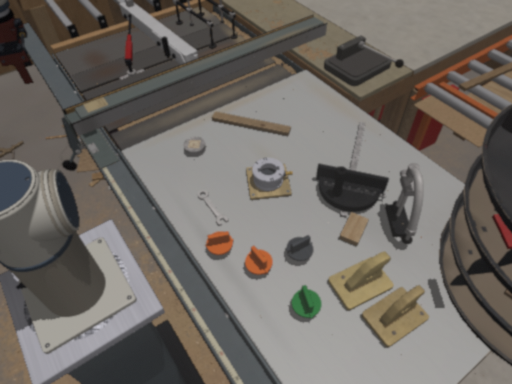

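Candidates shaped like the cap (800x600 top view): dark grey (482,292), orange (416,370) and (468,344), green (545,332). The dark grey one fits "dark steel". The pod is at (361,249) with its barb at (377,222), and the tin is at (236,302). I'll confirm with one crop and measure.

```bash
python3 - <<'E'
from h import *
im=cv2.imread('pics/top1.png')
c=cv2.resize(im[130:215,200:330],None,fx=6,fy=6,interpolation=cv2.INTER_CUBIC);cv2.imwrite('pics/c1.png',c)
s=1.5625
print('cap flange',ray('top1',(482/s,292/s),30),'pod',ray('top1',(361/s,249/s),60),'barb',ray('top1',(377/s,222/s),33))
for n,p in dict(tin=(236,302,26),sp=(352,342,9),off=(496,214,20)).items(): print(n,ray('top1',(p[0]/s,p[1]/s),p[2]))
E
```

```text
cap flange [ 495.3458534  -229.36862768   30.        ] pod [573.17303801  11.02957685  60.        ] barb [634.39090828 -19.07819367  33.        ]
tin [469.61263719 259.2684926   26.        ]
sp [394.28227245  27.63196828   9.        ]
off [ 657.0910988  -260.13653127   20.        ]
```

View pics/c1.png

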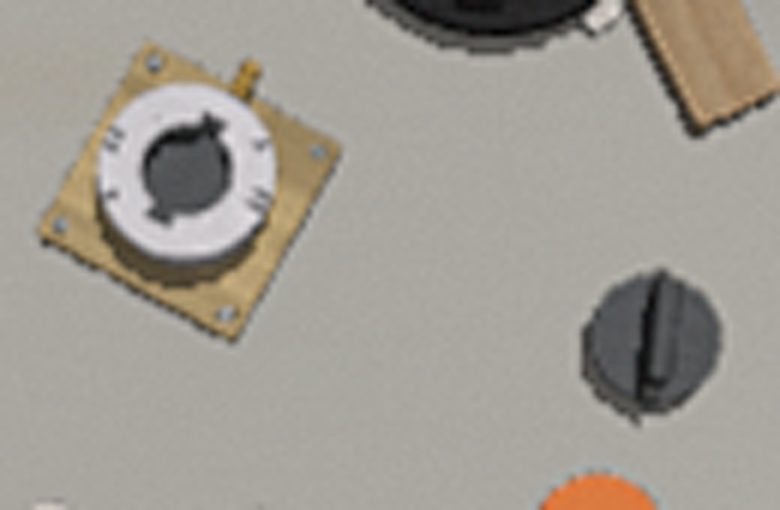

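The dark steel cap is confirmed at crop (652,342). The pod rim is at (188,172), with slots at (210,127) and (160,215) and single ridges at (262,145) and (110,195).

```bash
python3 - <<'E'
from h import *
f=lambda u,v,z:ray('top1',(200+(u+.5)/6-.5,130+(v+.5)/6-.5),z)
yaw=lambda a,b:np.degrees(np.arctan2((b-a)[1],(b-a)[0]))
print('pod',f(188,172,60),'slot',yaw(f(160,215,60),f(210,127,60)),'ridge',yaw(f(110,195,61),f(262,145,61)),'barb',yaw(f(188,172,60),f(248,75,33)))
print('cap',f(652,342,30),'wing',yaw(f(655,380,66),f(665,275,66)),'ptr',yaw(f(637,418,27),f(660,270,27)))
E
```

```text
pod [576.63416779  11.46954793  60.        ] slot -28.181099338620392 ridge -70.7310910709708 barb -26.992621840733964
cap [ 496.26576941 -228.66265474   30.        ] wing -5.759663037010882 ptr -9.070483152597099
```

Emit:
step_arm:
  targets:
    - [[0.8,-1,0,0,0,0,1],[0.8,-1,0,0,0,0,1],[0.8,-1,0,0,0,0,1],[0.8,-1,0,0,0,0,1],[0.8,-1,0,0,0,0,1]]

```text
t: 0.72
ee_pos: [340.8, 362.2, 404.6]
orientation: [-0.366, -3.12, 0.0]
ft_force: [0.4, -1.0, -0.2]
width: 88.4
grasp_force: 0.0
```

Emit:
step_arm:
  targets:
    - [[0.6,-1,0,0,0,0,1],[0.6,-1,0,0,0,0,1],[0.6,-1,0,0,0,0,1],[0.4,-1,0,0,0,0,1],[0.4,-1,0,0,0,0,1]]

```text
t: 1.35
ee_pos: [470.4, 112.2, 404.6]
orientation: [-0.367, -3.12, 0.0]
ft_force: [-0.0, 0.4, -0.0]
width: 87.6
grasp_force: 0.0
```

Emit:
step_arm:
  targets:
    - [[0,-1,0,0,0,0,1],[0,-1,0,0,0,0,1],[0,-1,0,0,0,0,1],[0,-1,0,0,0,0,1],[0,-1,0,0,0,0,1]]

```text
t: 1.98
ee_pos: [469.6, -137.7, 404.5]
orientation: [-0.367, -3.12, -0.0]
ft_force: [0.5, -0.4, -0.1]
width: 87.9
grasp_force: 0.0
```

Emit:
step_arm:
  targets:
    - [[0.26,-0.9,-0.3,0,0,0.5,1],[0.26,-0.92,-0.3,0,0,0.5,1],[0,0,-0.5,0,0,0.25,1],[0,0,-0.4,0,0,0,1],[0,0,0,0,0,0,1]]

```text
t: 2.6
ee_pos: [495.3, -226.9, 328.0]
orientation: [-0.23, -3.129, -0.002]
ft_force: [0.2, 0.2, -0.0]
width: 88.1
grasp_force: 0.0
```

```bash
python3 - <<'E'
from h import *
snap('wrist','w1');o=readout.get_obs();print(o['ee_pos'],o['orientation'],o['t'])
for p in [(496.3,-228.7,30),(496.3,-228.7,66)]: print(proj('w1',p))
E
```

```text
[ 495.76733694 -226.96823822  329.16524285] [-2.29937640e-01 -3.13142933e+00 -1.05064294e-03] 2.65
[246.91148068 184.77169878]
[246.51508889 195.93596836]
```

View pics/w1.png

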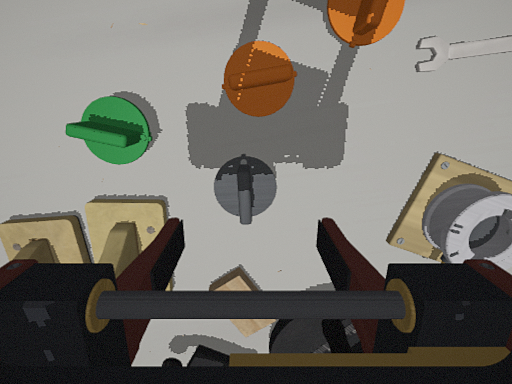

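Wrist view: the cap's flange centre is at (245,186), its far pointer at (243,155) and the near end of the wing top at (246,222). This is within 2 px of the prediction.

```bash
python3 - <<'E'
from h import *
g=cv2.imread('pics/w1.png')
yaw=lambda a,b:np.degrees(np.arctan2((b-a)[1],(b-a)[0]))
print(ray('w1',(245.3,186),30))
P=lambda u,v,z:ray('w1',(u,v),z)
print(P(246,222,66),yaw(P(243.3,155,27),P(245.3,186,27)),yaw(P(244.8,165,66),P(246,222,66)))
cv2.imwrite('pics/w1c.png',cv2.resize(g[145:230,205:290],None,fx=7,fy=7,interpolation=cv2.INTER_CUBIC))
E
```

```text
[ 497.40965124 -230.61297451   30.        ]
[ 522.79962252 -233.20593794   66.        ] -5.131868228708286 -7.510040069211065
```

View pics/w1c.png

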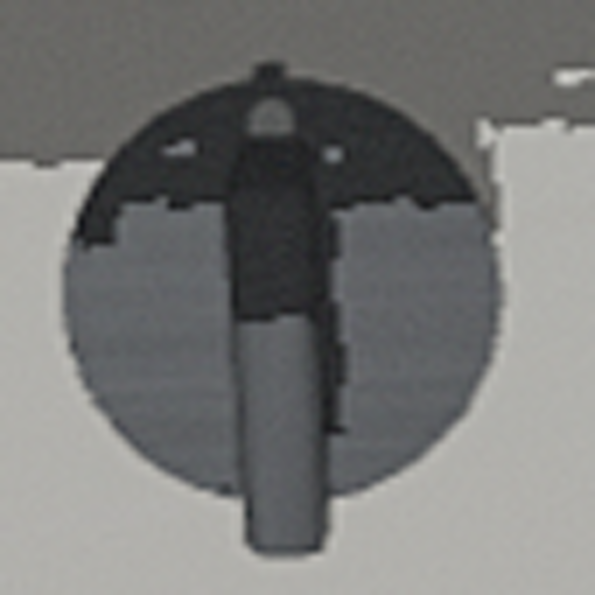

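Emit:
step_arm:
  targets:
    - [[0.03,-0.06,-0.6,0,0,0,1],[0,0,-0.6,0,0,0,1],[0,0,-0.5,0,0,0,1],[0,0,-0.4,0,0,0,1],[0,0,-0.2,0,0,0,1]]

```text
t: 3.28
ee_pos: [497.8, -230.0, 214.7]
orientation: [0.229, 3.133, -0.0]
ft_force: [-0.1, -0.5, 0.5]
width: 87.7
grasp_force: 0.0
```

Emit:
step_arm:
  targets:
    - [[0,0,0,0,0,0,0],[0,0,0,0,0,0,0],[0,0,0,0,0,0,0],[0,0,0,0,0,0,0],[0,0,0,0,0,0,0]]

```text
t: 3.9
ee_pos: [497.5, -230.1, 214.9]
orientation: [0.23, 3.133, -0.0]
ft_force: [0.4, -0.7, 0.0]
width: 41.5
grasp_force: 0.0
```

Emit:
step_arm:
  targets:
    - [[0,0,0,0,0,0,0],[0,0,0,0,0,0,0],[0,0,0,0,0,0,0],[0,0,0,0,0,0,0],[0,0,0,0,0,0,0]]

```text
t: 4.53
ee_pos: [497.5, -230.1, 214.7]
orientation: [0.23, 3.133, -0.0]
ft_force: [0.3, -1.0, 0.2]
width: 12.1
grasp_force: 30.0
```

Emit:
step_arm:
  targets:
    - [[0,0,0.4,0,0,0,0],[0,0,0.6,0,0,0,0],[0,0,0.6,0,0,0,0],[0,0.4,0.6,0,0,0,0],[0,0.7,0.4,0,0,-0.5,0]]

```text
t: 5.15
ee_pos: [497.6, -175.1, 345.9]
orientation: [0.288, 3.127, -0.001]
ft_force: [0.8, 0.8, -1.3]
width: 12.0
grasp_force: 30.0
```

Emit:
step_arm:
  targets:
    - [[0,0.8,0,0,0,-1,0],[0.3,0.8,0,0,0,-1,0],[0.6,0.8,0,0,0,-1,0],[0.8,0.8,0,0,0,-1,0],[0.8,0.52,0,0,0,-0.5,0]]

```text
t: 5.78
ee_pos: [623.2, 13.0, 344.4]
orientation: [-0.771, -3.045, 0.0]
ft_force: [0.6, -0.4, -1.6]
width: 11.6
grasp_force: 30.0
```

Emit:
step_arm:
  targets:
    - [[0.5,0,0,0,0,0,0],[0.2,0,0,0,0,0,0],[0,0,0,0,0,0,0],[0,0,0,0,0,0,0],[0,0,0,0,0,0,0]]

```text
t: 6.4
ee_pos: [656.8, 10.6, 344.8]
orientation: [-0.771, -3.045, 0.0]
ft_force: [0.6, -0.3, -2.2]
width: 12.1
grasp_force: 30.0
```

```bash
python3 - <<'E'
from h import *
snap('wrist','w2');o=readout.get_obs();print(o['ee_pos'],o['orientation'],o['t'],o['grasp_force'])
print(proj('w2',(576.6,11.5,60)))
g=cv2.imread('pics/w2.png');cv2.imwrite('pics/w2b.png',cv2.resize(g,(800,600),interpolation=cv2.INTER_CUBIC))
E
```

```text
[656.90428725  10.69920995 344.83897943] [-7.71124041e-01 -3.04519103e+00  5.51802065e-05] 6.45 29.998825192451477
[209.27043549 115.20605062]
```

View pics/w2b.png

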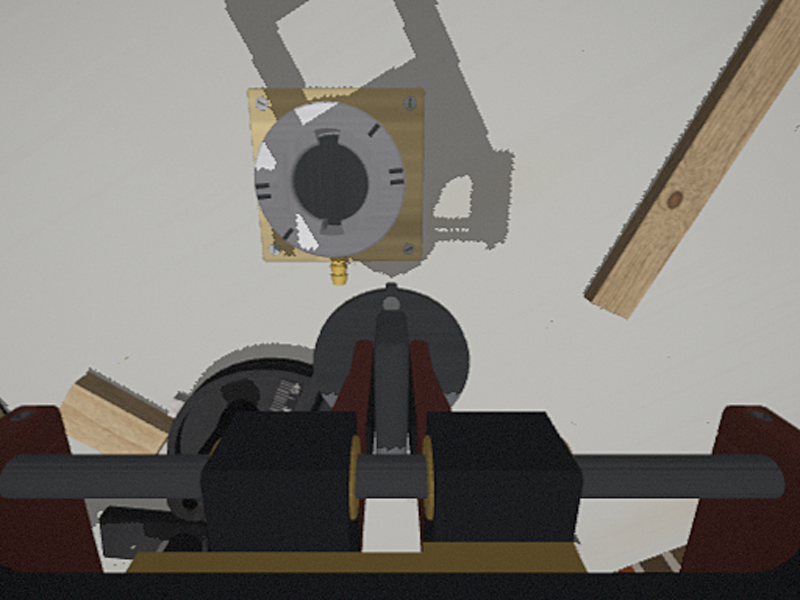

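The pod rim centre is at (330,180), with slot ends at (327,134) and (332,231) and single ridges at (375,130) and (289,235). The held cap's flange runs from (315,·) to (469,·), its top edge at (391,289) and its pointer at (391,285).

```bash
python3 - <<'E'
from h import *
P=lambda u,v,z:ray('w2',((u+.5)/1.5625-.5,(v+.5)/1.5625-.5),z)
yaw=lambda a,b:np.degrees(np.arctan2((b-a)[1],(b-a)[0]))
print('pod',P(330,180,60),'L/R',P(254,180,60),P(406,180,60),'T/B',P(330,101,60),P(330,259,60))
print('slot',yaw(P(327,134,60),P(332,231,60)),'ridge-42',yaw(P(289,235,62),P(375,130,62)),'lock',yaw(P(263,191,62),P(396,177,62)))
from scipy.optimize import least_squares
pr=lambda p:(proj('w2',p)+.5)*1.5625-.5
th=np.linspace(0,2*np.pi,721)
def ext(c,z,r):
    return np.array([pr((c[0]+r*np.cos(t),c[1]+r*np.sin(t),z)) for t in th])
zf=344.8-184.7
def res(c):
    e=ext(c,zf,34);return [e[:,0].min()-315,e[:,0].max()-469,e[:,1].min()-290]
s=least_squares(res,[656,11]);print('cap',s.x,s.fun)
def res2(c):
    e=ext(c,60,46);return [e[:,0].min()-254,e[:,0].max()-406,e[:,1].min()-101,e[:,1].max()-259]
s2=least_squares(res2,[576,11]);print('pod',s2.x,s2.fun)
c=s.x
print('ptr yaw',yaw(P(391.3,284,zf-3),np.array([*c,0])), 'wing',yaw(P(391.5,310,zf+36),P(391.3,440,zf+36)))
o=readout.get_obs()
from scipy.spatial.transform import Rotation as R
y=R.from_rotvec(o['orientation']).as_matrix()[:,1];print('tool wing yaw',np.degrees(np.arctan2(y[1],y[0]))-90, 'tilt')
E
```

```text
pod [577.23772007  13.0383622   60.        ] L/R [555.45525716 -27.30049315  60.        ] [599.01772527  53.37266614  60.        ] T/B [539.64293367  35.5009185   60.        ] [619.1615754  -12.01077495  60.        ]
slot -27.834710970302684 ridge-42 110.07254324601651 lock 67.44093053070893
cap [658.59560025  11.45285885] [-2.1563285   2.15529861  0.24096849]
pod [579.40845954  11.86494631] [-0.223444    0.22456109  0.42008417 -0.49543457]
ptr yaw -27.8836063374509 wing -28.434435274002798
tool wing yaw -28.42023640105296 tilt
```

Emit:
step_arm:
  targets:
    - [[-0.5,0,0,0,0,0,0],[-0.8,0,-0.2,0,0,0,0],[-0.28,0,-0.5,0,0,0,0],[0,0,-0.4,0,0,0,0],[0,0,-0.2,0,0,0,0]]

```text
t: 7.08
ee_pos: [578.0, 10.9, 279.1]
orientation: [-0.771, -3.045, 0.0]
ft_force: [0.6, -0.9, -1.4]
width: 11.7
grasp_force: 30.0
```

Emit:
step_arm:
  targets:
    - [[0,0,-0.1,0,0,0,0],[0,0,-0.1,0,0,0,0],[0,0,-0.06,0,0,0,0],[0,0,0,0,0,0,0],[0,0,0,0,0,0,0]]

```text
t: 7.7
ee_pos: [578.6, 11.0, 266.9]
orientation: [0.77, 3.045, 0.0]
ft_force: [0.4, 0.1, -0.9]
width: 12.0
grasp_force: 30.0
```

Emit:
step_arm:
  targets:
    - [[0,0,-0.08,0,0,0,0],[0,0,-0.08,0,0,0,0],[0,0,-0.08,0,0,0,0],[0,0,-0.06,0,0,0,0],[0,0,0,0,0,0,0]]

```text
t: 8.32
ee_pos: [578.4, 11.0, 251.3]
orientation: [-0.77, -3.045, 0.0]
ft_force: [-0.0, 0.1, -1.1]
width: 11.7
grasp_force: 30.0
```

Emit:
step_arm:
  targets:
    - [[0,0,-0.01,0,0,0,0],[0,0,-0.01,0,0,0,0],[0,0,-0.01,0,0,0,0],[0,0,0,0,0,0,0],[0,0,0,0,0,0,0]]

```text
t: 8.95
ee_pos: [578.5, 11.0, 250.8]
orientation: [0.77, 3.045, 0.0]
ft_force: [-2.2, 0.5, 5.8]
width: 12.0
grasp_force: 30.0
```

Emit:
step_arm:
  targets:
    - [[0,0,0,0,0,-0.5,0],[0,0,0,0,0,-0.7,0],[0,0,0,0,0,-0.7,0],[0,0,0,0,0,-0.7,0],[0,0,0,0,0,-0.4,0]]

```text
t: 9.57
ee_pos: [579.1, 11.2, 250.8]
orientation: [1.086, 2.946, 0.001]
ft_force: [1.0, 1.1, 5.7]
width: 12.2
grasp_force: 30.0
```

```bash
python3 - <<'E'
from h import *
o=readout.get_obs();print(o['moment'],o['ft_force'],o['ee_pos'])
E
```

```text
[ 0.15024957 -0.27130344  0.18068076] [1.0029824  1.10492601 5.73369012] [579.1258956   11.15318182 250.79197493]
```

Emit:
step_arm:
  targets:
    - [[0,0,0,0,0,-0.7,0],[0,0,0,0,0,-0.8,0],[0,0,0,0,0,-0.8,0],[0,0,0,0,0,-0.8,0],[0,0,0,0,0,-0.8,0]]

```text
t: 10.2
ee_pos: [579.1, 11.0, 250.8]
orientation: [1.476, 2.771, 0.001]
ft_force: [0.6, 1.3, 4.9]
width: 11.7
grasp_force: 30.0
```

Emit:
step_arm:
  targets:
    - [[0,0,0,0,0,-0.8,0],[0,0,0,0,0,-0.8,0],[0,0,0,0,0,-0.8,0],[0,0,0,0,0,-0.7,0],[0,0,0,0,0,-0.4,0]]

```text
t: 10.82
ee_pos: [579.1, 10.8, 250.8]
orientation: [1.802, 2.571, 0.001]
ft_force: [0.7, 0.6, 4.8]
width: 11.9
grasp_force: 30.0
```

```bash
python3 - <<'E'
from h import *
from scipy.spatial.transform import Rotation as R
o=readout.get_obs();print(o['moment'],o['ft_force'],o['ee_pos'])
y=R.from_rotvec(o['orientation']).as_matrix()[:,1];print('tool wing yaw',np.degrees(np.arctan2(y[1],y[0]))-90)
snap('top','top2');snap('wrist','w3')
a=cv2.resize(cv2.imread('pics/w3.png'),(800,600));cv2.imwrite('pics/w3b.png',a)
E
```

```text
[-0.23598304 -0.19193163  0.25310275] [0.68416372 0.58391405 4.79667931] [579.07598772  10.8408329  250.78872464]
tool wing yaw -70.04042084452095
```

View pics/w3b.png

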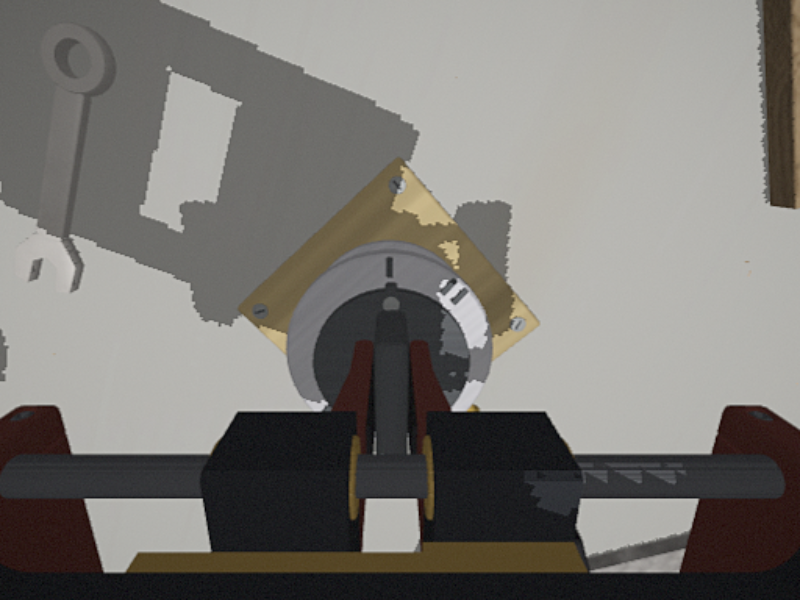

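The picture shows the pointer (391,286) in line with the single ridge (389,267). The flange (314–469) is concentric with the rim (288–493), seated with about 5 N of downward force and 30 N of grip. I'm handing it in.

```bash
python3 -c "
from h import *
print(ctrl.close_job())"
```

```text
the job is handed in; nothing more can be done
None
```

I handed the job in with the dark steel cap seated in the pod and turned to the half-way marks, still gripped at 30 N. The pointer lined up with the single ridge to about 1° in the last picture. I have not been shown the verdict.

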